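# Trim the record player's speed and snap the record clamp on

### The job

Get the small record player ready: turn its trim knob until the black pointer on the scale lines up with the red mark, leaving the mark where it is. Then fetch the yellow clamp from the table, press it onto the hub in the middle of the record until it clicks, and keep pressing until the record is fully down on its sprung mat. Finish while still holding the clamp pressed down like this, and leave the other things on the table where they are.

Things in the scene. Friction and masses are not known exactly. Their poses are not given: they have to be found in the camera images.
- player: record player for small records, a dark wooden plinth with a white top, 260 mm (its x) by 350 mm (its y) by 75 mm tall, fixed to the table. Origin: centre of its underside; z up. A tonearm, up to 45 mm above the white top, is parked along its +y edge at y = 155 mm.
- trim_grip (a point): grip point of the black trim knob, on its vertical axis, 37 mm above the white top. The knob's grip is an upright bar 42 mm long (along this point's x), 14 mm thick (along its y) and 32 mm tall, its top 7 mm above this point; beneath the bar is a round disc 44 mm across whose top lies 23 mm below this point. The knob turns about the vertical.
- trim (a joint): angle of the trim knob, 0 to 3.4 rad, growing clockwise seen from above; it stays where it is left (friction 0.03 N m). Geared to the pointer: +1 rad moves the pointer 16 mm towards the player's -y.
- pointer_tip (a point): tip of the black arrow-shaped pointer (20 mm long, 5 mm wide, its head 10 mm) on the speed scale, at the player's x = 84 mm; it slides along the player's y only, driven by the trim knob. Axes as the player's.
- mark_tip (a point): tip of the red arrow-shaped mark (same size, pointing the other way) opposite the pointer, at the player's x = 86 mm. It starts at a different place along the player's y each time, always further to -y than the pointer, and must not be shifted. Pointer and mark are aligned when they have the same y in the player's frame. Axes as the player's.
- hub_top (a point): tip of the upright steel hub stud at the centre of the record, at the player's x = 0, y = 50 mm. The stud is 17 mm in diameter, its top 10 mm taper to 6 mm. Three spring-loaded brass balls stick out of it to 26 mm across, their centres 17 mm below this point. The undisturbed record's top face lies 24 mm below this point, 28 mm when pressed fully down.
- record (a joint): how far the record and its sprung mat are pressed down: 0 free, 0.004 m fully down at a hard stop. It takes 2 N to start it and 10 N to bring it fully down. It springs back when released.
- clamp_center (a point): centre of the loose yellow record clamp, an upright puck 44 mm in diameter and 50 mm tall, about 60 g; z up. This point is 25 mm above its underside. Pushed over the hub, it meets the balls when this centre is about 13 mm above the hub's tip; pressed fully down, the centre is 3 mm below the hub's tip; let go, it rises by some 3 mm and stays clicked on.
- clamp_foot (a point): centre of the clamp's underside, where its bore opens: 28 mm in diameter, 30 mm deep, with a 3 mm thick inner lip 21 mm in diameter at the mouth, which snaps over the hub's balls. That takes about 8 N of push, which falls away with a click when this point is about 23 mm below the hub's tip; it then meets the record, whose spring resists the rest of the way.
- mug: bystander: blue mug with a handle, 76 mm across, 90 mm tall, standing; origin at the centre of its underside
- brush: bystander: wooden record brush lying, 35 x 95 x 30 mm; origin at the centre of its underside
- adaptor: bystander: flat orange adaptor ring, 38 mm across, 6 mm thick, lying on the table; origin at the centre of its underside
- remote: bystander: black remote control lying, 165 x 48 x 18 mm; origin at the centre of its underside
There are look-alikes about, which are no part of the job. Of the things shaped like the part that bears clamp_center, the yellow one is meant.

How it is judged:
By the outcome, as a careful person would: the job done as asked, in the order asked, and still so for the second after the job is handed in, while the arm keeps its last pose, push and grip.
It also fails if it takes over 67 s, if anything falls off the work surface, if the arm or the gripper's body presses on something with over 40 N, if the wrist force passes 120 N, or if a joint passes its speed limit or range.

### The arm

A 6-joint arm with a two-finger parallel gripper is mounted at the origin on the work surface. World frame = base frame: x ahead of the robot, y to its left, z up, the work surface at z = 0. Lengths are in m, angles in rad, forces in N, time in s.
With the tool pointing down it reaches from about 0.325 to 0.85 m from the base axis. Payload 15.5 kg.
Tool frame: the origin (TCP) lies at the very end of the fingers, on their centre line; the grasp point (between the pads) lies 19 mm behind it; z points along the fingers, y is the line along which they close (so a half turn about z gives the same grasp; the last joint's range is limited). The gripper opens to 91 mm and grips with 3 to 60 N. Pads are 32 mm wide; open, the fingers measure 118 mm over their backs; the gripper's body (76 mm by 178 mm) begins 60 mm behind the grasp point.
Start: joints at [1.234, 0.494, 1.345, -0, 1.302, -0.096], TCP at [0.149, 0.607, 0.214] pointing down, gripper open.
Joint ranges: [-2.91, 2.91], [-0.82, 2.16], [0.22, 2.67], [-1.22, 4.37], [0.12, 2.79], [-3.08, 3.08]. Speed limits (rad/s): [1.89, 1.89, 2.57, 3.01, 3.01, 3.01].

### API

Orientations are given as a rotation vector (axis times angle).
In Python, from plant import arm gives the robot as it stands. Calls block until the motion is done:
- arm.move_pose(position, orientation): joint-space move of the TCP to a pose.
- arm.move_l(position, frame=None, rate=0.15, contact_N=None): straight line of the TCP; frame=None keeps the orientation; rate is the mean speed in m/s. With contact_N (N) it stops when the force on the tool has changed by that much, and returns True; else False.
- arm.movej(angles): joint-space move.
- arm.grip(opening, newtons=None): finger opening in m; newtons is the grip in N (None keeps the last); returns when the fingers have stopped.
- arm.hold(seconds).
- arm.solve_ik(position, orientation): joint angles nearest the present ones, or None.
- arm.get_image(name): name is "side" or "top" or "wrist"; returns a dict with "frame" (384x512x3 uint8, blue, green, red), "mtx" (3x3 intrinsics, pixels), "k1" (the pictures are not rectified: a ray, as slopes to the right and down, at radius r is drawn at 1 + k1 r^2 times it, then the intrinsics apply), "world_from_camera" (4x4, takes a point from camera to world coordinates). Camera axes: x right, y down, z forward; pixel columns grow to the right and rows downward; lengths in m; the calibration is good to about 2 mm. A picture is of the moment at which its call begins. There is no depth.
A pose or a line that the arm cannot do raises arm.IKError and nothing moves.
- arm.close_job(): hands the job in; it is judged then, once.
Readings, each from a call of its own:
- arm.current_t(): time.
- arm.current_joint_pos(): joint angles.
- arm.current_joint_vel(): joint speeds.
- arm.current_joint_torque(): joint torques, N m.
- arm.current_eef_pos(): TCP position.
- arm.current_tool_rot(): TCP orientation.
- arm.current_ft_force(): force on the tool from outside, world axes, zero at the start.
- arm.current_moment(): the same for the moment, N m.
- arm.current_gripper_width(): finger opening in m.
- arm.current_finger_force(): force on a finger pad.
Only numpy, scipy, OpenCV 4.12 (cv2) and the standard library are available. Lean on these libraries where they do the work, as an engineer would, in place of code of your own. Each camera call takes 0.05 s, during which the arm holds its last target. There are 200 camera calls.

## Working session

There is one attempt and no reset: what is moved stays moved. The work goes in short steps, each a Python script; the robot and the scene stay as the last script left them, time stands still between calls to the robot, and variables do not carry over. Pictures are saved under pics/ and viewed, at most 10 in all, crops included, and the job is handed in when it is done.

```bash
ls; mkdir -p pics; cat > h.py <<'E'
import numpy as np, cv2
from plant import arm
def K(im):
    return np.array(im["mtx"]), np.array([im["k1"],0,0,0,0],float), np.array(im["world_from_camera"])
def ray(im,uv):
    m,d,T=K(im)
    # cv2 model: distortion 1+k1 r^2 on undistorted slopes
    p=cv2.undistortPoints(np.array([[uv]],float),m,d)[0,0]
    v=T[:3,:3]@np.array([p[0],p[1],1.]); return T[:3,3],v/np.linalg.norm(v)
def onplane(im,uv,z):
    o,v=ray(im,uv); return o+v*(z-o[2])/v[2]
def tri(obs):
    A=np.zeros((3,3));b=np.zeros(3)
    for im,uv in obs:
        o,v=ray(im,uv);P=np.eye(3)-np.outer(v,v);A+=P;b+=P@o
    x=np.linalg.solve(A,b)
    r=[np.linalg.norm(np.cross(x-ray(im,uv)[0],ray(im,uv)[1])) for im,uv in obs]
    return x,r
def proj(im,p):
    m,d,T=K(im);W=np.linalg.inv(T)
    return cv2.projectPoints(np.array([p],float),cv2.Rodrigues(W[:3,:3])[0],W[:3,3],m,d)[0][0,0]
def save(im,name,crop=None,s=1):
    f=im["frame"]
    if crop: x0,y0,x1,y1=crop; f=f[y0:y1,x0:x1]
    cv2.imwrite("pics/"+name,cv2.resize(f,None,fx=s,fy=s,interpolation=cv2.INTER_CUBIC))
def blobs(im,lo,hi,amin=15):
    m=cv2.inRange(cv2.cvtColor(im["frame"],cv2.COLOR_BGR2HSV),np.array(lo),np.array(hi))
    n,_,st,c=cv2.connectedComponentsWithStats(m)
    return [(c[i].round(1),st[i]) for i in range(1,n) if st[i][4]>=amin]
E
python3 - <<'E'
from h import *
import pickle
ims={n:arm.get_image(n) for n in("top","side","wrist")}
pickle.dump(ims,open("i0.pkl","wb"))
for n,i in ims.items(): print(n,K(i)[2].round(3).tolist(),i["mtx"],i["k1"])
cv2.imwrite("pics/a.png",cv2.resize(np.hstack([ims["top"]["frame"],ims["side"]["frame"]]),(800,300),interpolation=cv2.INTER_AREA))
save(ims["top"],"top.png",s=1.5); save(ims["side"],"side.png",s=1.5)
print(arm.current_tool_rot(),arm.current_t())
E
```

```text
pics
top [[0.001, -0.992, 0.123, 0.441], [-1.0, -0.002, -0.006, 0.026], [0.006, -0.123, -0.992, 1.042], [0.0, 0.0, 0.0, 1.0]] [[370.85054103   0.         257.47021623]
 [  0.         370.85054103 196.49315901]
 [  0.           0.           1.        ]] -0.10665536609331688
side [[0.999, -0.023, 0.027, 0.514], [-0.035, -0.582, 0.812, -0.841], [-0.003, -0.813, -0.583, 0.717], [0.0, 0.0, 0.0, 1.0]] [[372.95132942   0.         258.06441169]
 [  0.         372.95132942 191.78644858]
 [  0.           0.           1.        ]] -0.04385742769883845
wrist [[0.239, 0.944, 0.227, 0.085], [0.971, -0.232, -0.057, 0.623], [-0.001, 0.234, -0.972, 0.383], [0.0, 0.0, 0.0, 1.0]] [[313.33538623   0.         254.45910468]
 [  0.         313.33538623 194.77779258]
 [  0.           0.           1.        ]] -0.0870871182364818
[-3.77333541e-01 -3.11865797e+00  1.35108448e-03] 0.15
```

View pics/top.png

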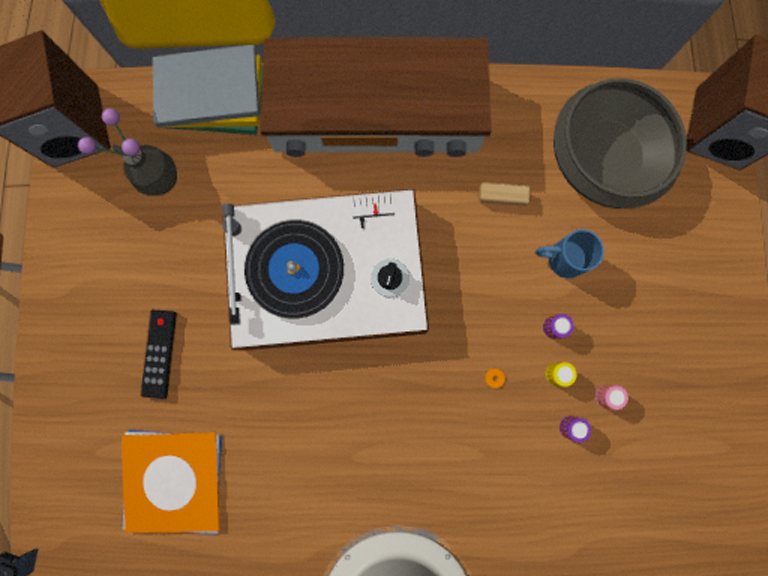

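View pics/side.png

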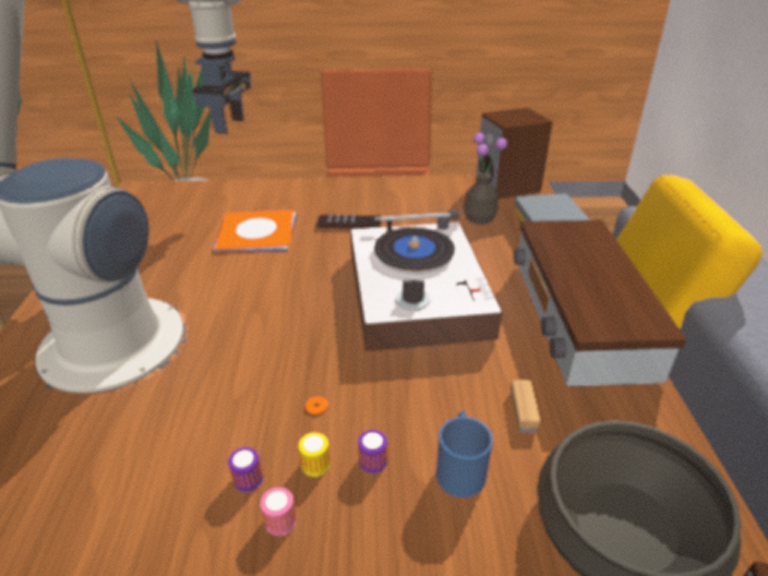

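The top view (1.5× pixels) shows the player with corners at about (225,206), (412,191), (427,331) and (232,348). The hub is at (292,267), the knob at (389,277), and the red mark and pointer at (375,209)/(362,222). Four puck-shaped things could be the clamp: purple (560,326), yellow (564,374), pink (614,397) and purple (576,429). Only the one at (564,374) in top and (314,454) in side is yellow, so that is the one. I'll confirm it in a crop.

```bash
python3 - <<'E'
from h import *
import pickle
ims=pickle.load(open("i0.pkl","rb")); t,s=ims["top"],ims["side"]
# white top
hsv=cv2.cvtColor(t["frame"],cv2.COLOR_BGR2HSV)
m=cv2.inRange(hsv,(0,0,130),(180,60,255)); m[:, :140]=0; m[:,295:]=0; m[:120]=0; m[240:]=0
m=cv2.morphologyEx(m,cv2.MORPH_CLOSE,np.ones((5,5)))
c=max(cv2.findContours(m,0,2)[0],key=cv2.contourArea)
P=np.array([onplane(t,p[0].astype(float),.075)[:2] for p in cv2.convexHull(c)],np.float32)
r=cv2.minAreaRect(P);print("player",r,cv2.boxPoints(r).round(3).tolist())
for n,i in(("top",t),("side",s)):
  print(n,"yel",[(b[0],b[1].tolist()) for b in blobs(i,(24,120,100),(34,255,255),20)])
  print(n,"red",[(b[0],b[1].tolist()) for b in blobs(i,(172,130,80),(180,255,255),4)])
S=1.5
for nm,a,b in(("hub",(292,267),(413,243)),("clamptop",(565,374),(314,442)),("pur1",(562,325),(372,439)),("pink",(617,397),(277,498)),("pur2",(579,429),(244,460)),("knobtop",(391,272),(412,283)),):
  print(nm,[q.round(3) if hasattr(q,'round') else np.round(q,4) for q in tri([(t,(a[0]/S,a[1]/S)),(s,(b[0]/S,b[1]/S))])])
a=cv2.resize(t["frame"][205:300,300:430],None,fx=3,fy=3,interpolation=2)
b=cv2.resize(s["frame"][270:365,140:270],None,fx=3,fy=3,interpolation=2)
c=cv2.resize(t["frame"][120:215,225:355-60+60],None,fx=3,fy=3,interpolation=2)
d=cv2.resize(s["frame"][140:235,220:350],None,fx=3,fy=3,interpolation=2)
cv2.imwrite("pics/crop.png",np.vstack([np.hstack([a,b]),np.hstack([c,d])]))
E
```

```text
player ((0.610105574131012, 0.13163793087005615), (0.25390490889549255, 0.34310010075569153), 5.4001569747924805) [[0.46799999475479126, 0.28999999165534973], [0.5, -0.050999999046325684], [0.753000020980835, -0.027000000700354576], [0.7200000286102295, 0.3140000104904175]]
top yel [(array([85. ,  1.8]), [80, 0, 12, 5, 20]), (array([100.1,   4.8]), [93, 0, 16, 13, 47]), (array([120.6,   4.4]), [117, 0, 8, 10, 31]), (array([155.8,   5.3]), [151, 0, 10, 12, 33]), (array([163.9,  14.6]), [158, 0, 14, 28, 106]), (array([140.2,  17. ]), [122, 6, 35, 21, 171]), (array([173.3,  14.6]), [170, 9, 8, 14, 36]), (array([104.5,  15.4]), [100, 11, 9, 8, 20]), (array([118.3,  17.7]), [114, 11, 11, 15, 52]), (array([83.1, 19.7]), [78, 18, 12, 5, 23]), (array([159.7,  80. ]), [145, 78, 27, 6, 63]), (array([373.6, 249.2]), [364, 242, 21, 16, 150])]
top red [(array([365. , 213.5]), [364, 212, 3, 4, 4]), (array([367.2, 222.8]), [366, 222, 3, 3, 4])]
side yel [(array([474.7, 140.2]), [447, 119, 53, 41, 444]), (array([208.6, 297.8]), [199, 289, 20, 17, 132]), (array([209.4, 314.9]), [204, 313, 12, 4, 23])]
side red []
hub [array([0.605, 0.182, 0.099]), array([0.0007, 0.0007])]
clamptop [array([ 0.422, -0.301,  0.052]), array([0.0012, 0.0012])]
pur1 [array([ 0.509, -0.298,  0.052]), array([0.0002, 0.0002])]
pink [array([ 0.379, -0.395,  0.054]), array([0.0007, 0.0007])]
pur2 [array([ 0.323, -0.326,  0.046]), array([0.0004, 0.0004])]
knobtop [array([0.592, 0.012, 0.115]), array([0.0024, 0.0024])]
```

View pics/crop.png

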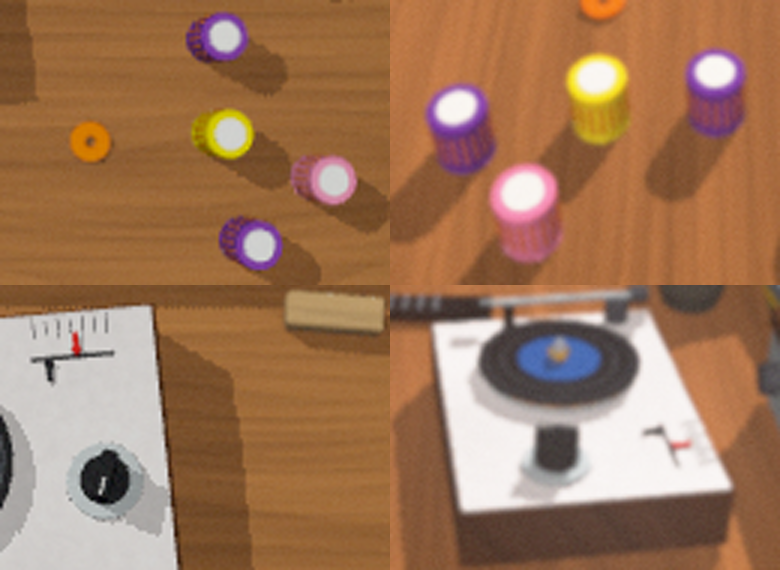

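The crop confirms it: yellow clamp at top (376,249), with a purple puck above, a purple one below and a pink one to the lower right. On the scale the pointer is left of the red mark by about 9 px in the top view. Next I'll move above the knob and scale for a close look.

```bash
cat >> h.py <<'E'
from scipy.spatial.transform import Rotation as Ro
def rv(psi):
    c,s=np.cos(psi),np.sin(psi)
    return Ro.from_matrix(np.array([[c,s,0],[s,-c,0],[0,0,-1.]])).as_rotvec()
YAW=np.radians(5.42); C0=np.array([.6101,.1316])
def P2W(x,y,yaw=YAW,c=C0):
    return c+np.array([[np.cos(yaw),-np.sin(yaw)],[np.sin(yaw),np.cos(yaw)]])@[x,y]
def W2P(p,yaw=YAW,c=C0):
    return np.array([[np.cos(yaw),np.sin(yaw)],[-np.sin(yaw),np.cos(yaw)]])@(np.array(p)[:2]-c)
E
python3 - <<'E'
from h import *
import pickle
p=P2W(.02,-.11)
arm.move_pose([*p,.23],rv(YAW+np.pi))
im=arm.get_image("wrist")
p=P2W(.02,-.06)
arm.move_l([*p,.23])
im2=arm.get_image("wrist")
pickle.dump((im,im2),open("i1.pkl","wb"))
save(im,"w1.png",s=1.5); print(arm.current_t(),arm.current_joint_pos(),arm.current_eef_pos())
E
```

```text
3.425 [ 2.21293660e-02  5.01341375e-01  1.28470606e+00 -3.40418052e-04
  1.35548074e+00 -1.64371228e+00] [0.6357205  0.07356768 0.23001078]
```

View pics/w1.png

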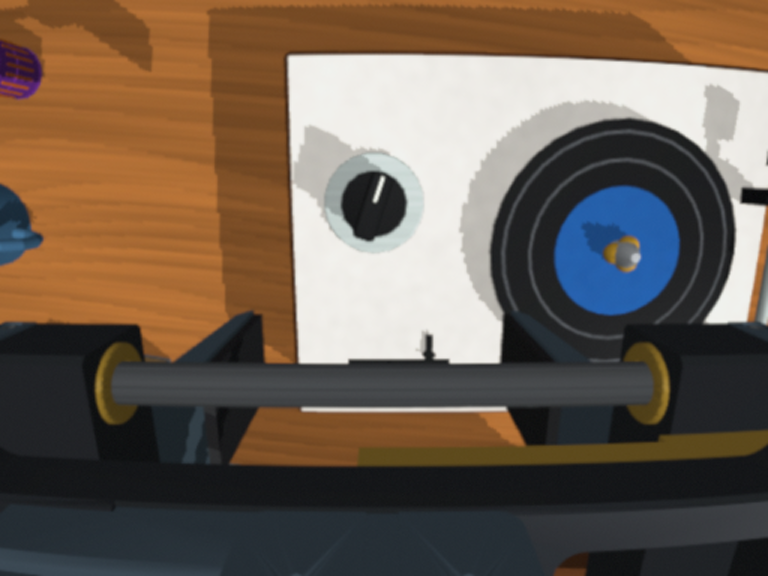

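The wrist view shows the knob at (375,203), its bar leaning about 16° from image vertical, and the pointer at (428,347), partly hidden. I'll take a closer view of the scale and a second knob view.

```bash
python3 - <<'E'
from h import *
import pickle
im1,im2=pickle.load(open("i1.pkl","rb"))
p=P2W(.10,-.08)
arm.move_l([*p,.20])
im3=arm.get_image("wrist"); pickle.dump((im1,im2,im3),open("i1.pkl","wb"))
def ringc(im,guess):
    f=im["frame"].astype(int); x,y=map(int,guess)
    m=((f.max(2)-f.min(2)>14)&(f[...,0]>f[...,2]+8)&(f.max(2)>110)).astype(np.uint8)
    w=np.zeros_like(m); w[max(0,y-45):y+45,max(0,x-45):x+45]=1; m*=w
    m=cv2.morphologyEx(m,cv2.MORPH_OPEN,np.ones((3,3)))
    c=max(cv2.findContours(m,0,1)[0],key=cv2.contourArea)
    e=cv2.fitEllipse(cv2.convexHull(c)); return e
g=onplane(im1,(375/1.5,203/1.5),.085); print(g)
a=ringc(im1,proj(im1,g)); b=ringc(im2,proj(im2,g)); print(a,b)
x,r=tri([(im1,a[0]),(im2,b[0])]); print("ring",x,r,W2P(x))
# hub
k=np.hstack([cv2.resize(im3["frame"][:,:],(800,600),interpolation=2)])
q=proj(im1,g).astype(int); q2=proj(im2,g).astype(int)
cr=lambda im,q:cv2.resize(im["frame"][q[1]-40:q[1]+40,q[0]-40:q[0]+40],(300,300),interpolation=2)
k[0:300,0:300]=cr(im1,q); k[300:600,0:300]=cr(im2,q2)
cv2.imwrite("pics/w3.png",k); print(q,q2)
E
```

```text
[0.59075455 0.01584259 0.085     ]Traceback (most recent call last):
  File "<stdin>", line 15, in <module>
  File "<stdin>", line 12, in ringc
ValueError: max() iterable argument is empty
```

```bash
python3 - <<'E'
from h import *
import pickle
im1,im2=pickle.load(open("i1.pkl","rb"))[:2]
im3=pickle.load(open("i1.pkl","rb"))[2]
g=np.array([.5908,.0158,.085])
q=proj(im1,g).astype(int); q2=proj(im2,g).astype(int)
print(q,q2,im1["frame"][q[1],q[0]-36:q[0]+50:4].tolist())
k=cv2.resize(im3["frame"],(800,600),interpolation=2)
cr=lambda im,q:cv2.resize(im["frame"][q[1]-40:q[1]+40,q[0]-40:q[0]+40],(300,300),interpolation=2)
k[300:600,0:300]=cr(im1,q); k[300:600,500:800]=cr(im2,q2)
cv2.imwrite("pics/w3.png",k)
E
```

```text
[249 135] [200 135] [[181, 187, 190], [157, 160, 153], [161, 164, 155], [160, 163, 154], [30, 30, 29], [27, 26, 26], [28, 26, 27], [23, 22, 22], [36, 36, 34], [90, 94, 92], [36, 34, 33], [30, 29, 28], [37, 35, 34], [35, 34, 33], [43, 42, 40], [219, 221, 211], [220, 222, 212], [219, 221, 212], [234, 239, 240], [233, 238, 240], [233, 237, 240], [233, 238, 240]]
```

View pics/w3.png

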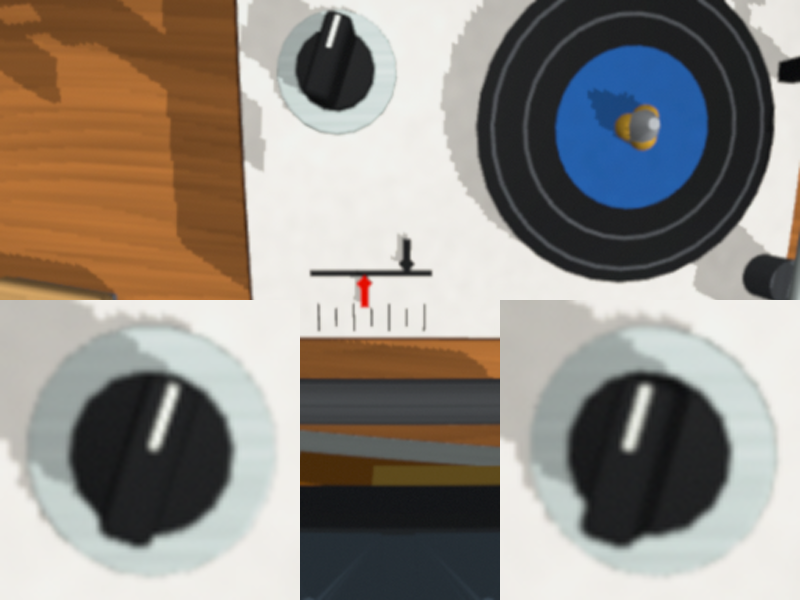

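The scale is now clear (1.5625× pixels): pointer tip at (406,271), mark tip at (364,277), and the knob bar's white line is visible. I'll measure these.

```bash
cat >> h.py <<'E'
def ringc(im,guess):
    f=im["frame"].astype(int); x,y=map(int,guess)
    m=((f[...,1]-f[...,2]>3)&(f.max(2)>100)).astype(np.uint8)
    w=np.zeros_like(m); w[max(0,y-45):y+45,max(0,x-45):x+45]=1
    m=cv2.morphologyEx(m*w,cv2.MORPH_OPEN,np.ones((3,3)))
    c=max(cv2.findContours(m,0,1)[0],key=cv2.contourArea)
    return cv2.fitEllipse(cv2.convexHull(c))
def scale(im,z=.077):
    """player y of pointer and mark, from centroids of the two arrows"""
    f=im["frame"].astype(int); q=proj(im,[*P2W(.086,-.1),z]); out=[]
    red=(f[...,2]>120)&(f[...,1]<80)&(f[...,0]<80); dark=f.max(2)<100
    ys,xs=np.mgrid[:384,:512]; uv=np.stack([xs,ys],-1)
    near=(abs(xs-q[0])<70)&(abs(ys-q[1])<45)
    for m in(dark,red):
        w=np.array([W2P(onplane(im,p.astype(float),z)) for p in uv[m&near]])
        s=(w[:,0]>.066)&(w[:,0]<.080) if m is dark else (w[:,0]>.088)&(w[:,0]<.104)
        w=w[s&(abs(w[:,1]+.1)<.06)]
        out.append((w.mean(0).round(4),len(w)))
    return out
def bardir(im,c,z=.119):
    """white line on the bar top -> world points on z"""
    f=im["frame"].astype(int); q=proj(im,[*c[:2],z])
    d=(f.min(2)>85).astype(np.uint8)
    n,l,st,ce=cv2.connectedComponentsWithStats(d)
    best=[i for i in range(1,n) if 10<st[i][4]<250 and np.hypot(*(ce[i]-q))<28]
    i=max(best,key=lambda i:st[i][4]); ys,xs=np.where(l==i)
    w=np.array([onplane(im,(x,y),z)[:2] for x,y in zip(xs.astype(float),ys.astype(float))])
    v=np.linalg.svd(w-w.mean(0))[2][0]; return w.mean(0),np.degrees(np.arctan2(v[1],v[0]))%180,len(w)
E
python3 - <<'E'
from h import *
import pickle
im1,im2,im3=pickle.load(open("i1.pkl","rb"))
g=np.array([.5908,.0158,.085])
a=ringc(im1,proj(im1,g)); b=ringc(im2,proj(im2,g)); print(a,b)
x,r=tri([(im1,a[0]),(im2,b[0])]); print("ring",x,r,W2P(x))
for i,e in((im1,a),(im2,b)): 
    p=onplane(i,e[0],.077);print(p,W2P(p),bardir(i,p))
print(scale(im3))
# hub: brass+label blob
for n,i in(("1",im1),("2",im2),("3",im3)):
    B=[b for b in blobs(i,(100,150,80),(115,255,255),300)]
    print(n,[(b[0],b[1].tolist(),W2P(onplane(i,b[0],.09)).round(4)) for b in B])
E
```

```text
((248.97950744628906, 134.76168823242188), (65.92333221435547, 66.7566909790039), 176.59664916992188) ((200.47146606445312, 134.76287841796875), (65.27035522460938, 67.10076141357422), 148.12762451171875)
ring [0.59066187 0.01467547 0.0764133 ] [np.float64(4.4398905602093035e-05), np.float64(4.4398905602170975e-05)] [-0.03039542 -0.11456572]
[0.59067784 0.01468675 0.077     ] [-0.03037846 -0.114556  ] (array([0.58077105, 0.01728489]), np.float64(166.2410500951356), 83)
[0.59058093 0.01476857 0.077     ] [-0.03046721 -0.11446539] (array([0.58065793, 0.01732225]), np.float64(166.19729700666113), 86)
[(array([ 0.0739, -0.0752]), 71), (array([ 0.0951, -0.1008]), 79)]
1 [(array([410.4, 166.3]), [369, 123, 85, 88, 5225], array([-0.0007,  0.0498]))]
2 [(array([363.4, 166. ]), [320, 123, 88, 88, 5529], array([-0.0007,  0.0501]))]
3 [(array([403.3,  80.9]), [355, 29, 98, 105, 7428], array([-0.0005,  0.0498]))]
```

```bash
python3 - <<'E'
from h import *
import pickle
psi=np.radians(166.2); k=[.5906,.0147]
arm.move_pose([*k,.17],rv(psi)); arm.grip(.045,15)
print("hit",arm.move_l([*k,.096],rate=.08,contact_N=6), arm.current_eef_pos())
arm.grip(0.0,15); print(arm.current_gripper_width(),arm.current_ft_force().round(2) if hasattr(arm.current_ft_force(),'round') else arm.current_ft_force())
q=np.array(arm.current_joint_pos()); print(q); 
for d in(.4,.8,1.2,1.6):
    t=q.copy();t[5]+=d;arm.movej(t)
im=arm.get_image("wrist"); it=arm.get_image("top"); pickle.dump((im,it),open("i2.pkl","wb"))
print(arm.current_t(),arm.current_gripper_width(),arm.current_moment())
for i in(im,it):
    try:print(scale(i))
    except Exception as e:print(e)
save(im,"w4.png",s=1.5)
E
```

```text
hit False [0.59093179 0.0146782  0.0964726 ]
0.014249761666068306 [-0.27  0.28  2.71]
[-7.61916154e-02  5.81231800e-01  1.55927811e+00 -2.74701519e-05
  1.00094651e+00 -1.40610675e+00]
9.3333 0.01374322623083861 [ 0.94002906 -0.80721632 -0.0112696 ]
[(array([ 0.0736, -0.1003]), 229), (array([ 0.0954, -0.1007]), 236)]
[(array([ 0.0736, -0.0424]), 6), (array([nan, nan]), 0)]h.py:56: RuntimeWarning: Mean of empty slice.
  out.append((w.mean(0).round(4),len(w)))
  ret = um.true_divide(
```

View pics/w4.png

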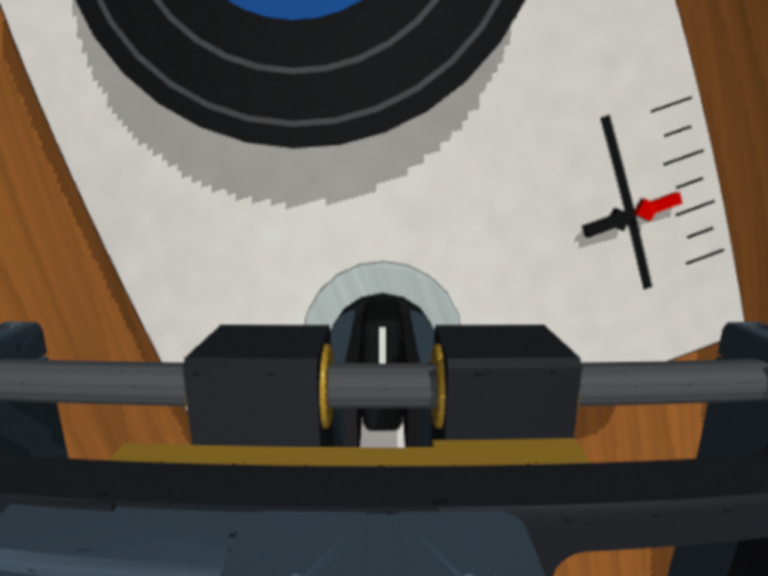

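Pointer at about (620,222) and mark at (645,210) sit nearly tip to tip, 0.4 mm short by measurement. I'll trim it, release, check, then go above the clamp for two views.

```bash
python3 - <<'E'
from h import *
import pickle
q=np.array(arm.current_joint_pos());q[5]+=.022;arm.movej(q)
print(scale(arm.get_image("wrist")))
arm.grip(.045); p=arm.current_eef_pos()
arm.move_l([p[0],p[1],.18],rate=.12); i=arm.get_image("wrist"); print("after",scale(i))
psi=.576; ims=[]
arm.grip(.08)
for c in([.422,-.301,.20],[.475,-.267,.20]):
    arm.move_pose(c,rv(psi)); ims.append(arm.get_image("wrist"))
pickle.dump((i,*ims),open("i3.pkl","wb")); print(arm.current_t())
obs=[]
for im in ims:
    b=blobs(im,(24,120,90),(34,255,255),60); print([(x[0],x[1].tolist()) for x in b])
    w=blobs(im,(0,0,170),(180,60,255),60)
    q=proj(im,[.422,-.301,.05]); w=min(w,key=lambda x:np.hypot(*(x[0]-q))); print(q,w); obs.append((im,w[0]))
print(tri(obs))
cv2.imwrite("pics/w5.png",cv2.resize(np.hstack([ims[0]["frame"],ims[1]["frame"]]),(800,300),interpolation=3))
E
```

```text
[(array([ 0.0737, -0.1006]), 229), (array([ 0.0954, -0.1007]), 238)]
after [(array([ 0.0737, -0.1008]), 103), (array([ 0.0953, -0.1006]), 109)]
13.6917
[(array([253.7, 182. ]), [233, 159, 42, 47, 837])]
[254.83493169 184.99899629] (array([253.7, 185. ]), array([241, 172,  26,  26, 538], dtype=int32))
[(array([253.7, 227. ]), [234, 211, 40, 32, 596])]
[254.65117745 242.47284713] (array([253.5, 237.3]), array([242, 231,  24,  12, 238], dtype=int32))
(array([ 0.41547306, -0.30366698,  0.01688517]), [np.float64(4.295724467674483e-05), np.float64(4.29572446767328e-05)])
```

View pics/w5.png

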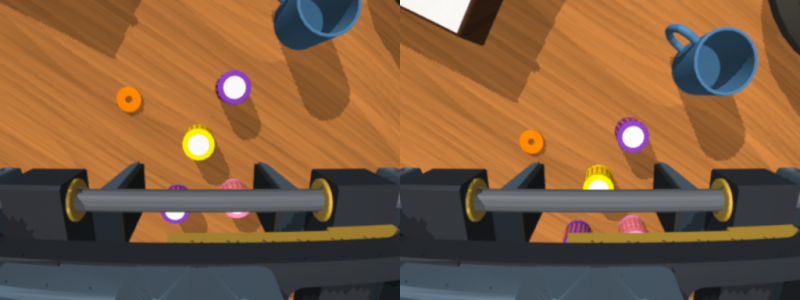

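Left half: the yellow clamp's white top is clear at (199,146). Right half: the gripper bar half hides it, so I'll drop that view. I'll take one from the other side, then grasp.

```bash
python3 - <<'E'
from h import *
import pickle
i1=pickle.load(open("i3.pkl","rb"))[1]; psi=.576
arm.move_l([.3802,-.3282,.20]); i2=arm.get_image("wrist"); obs=[(i1,(253.7,185.0))]
q=proj(i2,[.422,-.301,.05]); w=min(blobs(i2,(0,0,170),(180,60,255),60),key=lambda x:np.hypot(*(x[0]-q))); print(q,w)
obs.append((i2,w[0])); x,r=tri(obs); print(x,r,onplane(*obs[0],.05),onplane(*obs[1],.05))
if .042<x[2]<.058:
    c=(onplane(*obs[0],.05)+onplane(*obs[1],.05))[:2]/2
    arm.grip(.070)
    arm.move_l([*c,.12]); print("hit",arm.move_l([*c,.011],rate=.08,contact_N=6))
    arm.grip(0.0,45); print(arm.current_gripper_width(),arm.current_eef_pos(),arm.current_ft_force())
    arm.move_l([*c,.20],rate=.15); print(arm.current_gripper_width(),arm.current_ft_force())
print(arm.current_t())
im1,im2,im3=pickle.load(open("i1.pkl","rb"))
k=[]
for im in(im1,im2,im3):
    u,v=proj(im,[*P2W(0,.05),.1]).astype(int);print(u,v)
    k.append(cv2.resize(im["frame"][v-25:v+25,u-25:u+25],(260,260),interpolation=2))
cv2.imwrite("pics/hub.png",np.hstack(k))
E
```

```text
[254.49895722 135.99300477] (array([253.3, 136.2]), array([240, 123,  28,  27, 598], dtype=int32))
[ 0.42111785 -0.30014275  0.04870808] [np.float64(1.3589565470740827e-05), np.float64(1.3589565470557059e-05)] [ 0.42135386 -0.30001     0.05      ] [ 0.42116952 -0.30009923  0.05      ]
hit False
0.04310486470203085 [ 0.4213126  -0.3001002   0.01109582] [-0.71512456 -0.38545711  3.4124879 ]
0.043273714416288106 [ 0.45288675 -0.10307506 -1.46439791]
19.2417
415 168
366 168
408 80
```

View pics/hub.png

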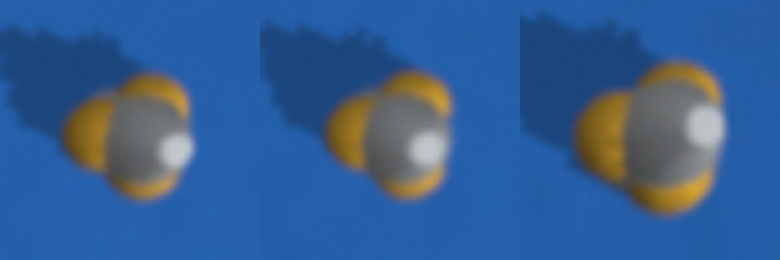

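The crops show the light stud tip at (177,150), (168,149) and (185,127) within each 260 px tile, with brass balls around it. I'll triangulate it.

```bash
python3 - <<'E'
from h import *
import pickle
im1,im2,im3=pickle.load(open("i1.pkl","rb"))
obs=[]
for im,g in((im1,(423.6,171.4)),(im2,(372.9,171.3)),(im3,(418.2,79.))):
    b=[x for x in blobs(im,(0,0,165),(180,70,255),6) if np.hypot(*(x[0]-g))<4]; print(b)
    obs.append((im,b[0][0] if b else g))
x,r=tri(obs);print(x,r,W2P(x),P2W(0,.05)); print(P2W(-.0006,.0499))
for n in(0,1,2): print(onplane(*obs[n],.115).round(4))
E
```

```text
[(array([423.5, 171.5]), array([421, 169,   6,   6,  31], dtype=int32))]
[(array([373.1, 171.5]), array([370, 169,   7,   8,  37], dtype=int32))]
[(array([418.4,  78.9]), array([415,  76,   7,   7,  43], dtype=int32))]
[0.60595254 0.18235597 0.11449393] [np.float64(0.00015132969625769252), np.float64(0.00023176121663189944), np.float64(8.557005707266973e-05)] [0.00066528 0.05092079] [0.60537721 0.18137645]
[0.60478934 0.18122023]
[0.6058 0.1819 0.115 ]
[0.6061 0.1823 0.115 ]
[0.606 0.182 0.115]
```

```bash
python3 - <<'E'
from h import *
h=[.6056,.1818]; 
arm.move_pose([*h,.20],rv(.576)); arm.hold(.2)
print(arm.current_ft_force(),arm.current_gripper_width())
arm.move_l([*h,.14],rate=.12)
for z in(.122,.116,.110):
    hit=arm.move_l([*h,z],rate=.03,contact_N=6); print(hit,arm.current_eef_pos(),np.round(arm.current_ft_force(),2),np.round(arm.current_moment(),2))
    if hit: break
print(arm.current_t()); im=arm.get_image("side")
save(im,"s6.png",(200,80,360,220),4)
E
```

```text
[-0.10982814 -0.00664147 -1.06204727] 0.043174916565399644
False [0.60567052 0.18181329 0.12203019] [ 0.5  -0.01  0.23] [-0.05  0.14  0.02]
False [0.60548706 0.18178362 0.11579372] [ 0.02  1.23 -1.11] [-0.08  0.12  0.03]
True [0.60587947 0.18183607 0.11280243] [0.64 0.65 4.04] [-0.14  0.05  0.03]
23.2667
```

View pics/s6.png

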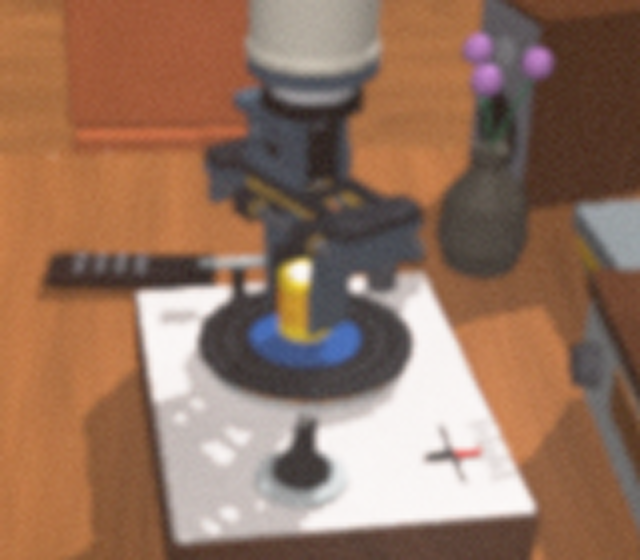

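The clamp (yellow, 298,300) sits upright over the hub. Contact with the balls came at the predicted height (TCP 0.1128) with little side force, so I'll press down now.

```bash
python3 - <<'E'
from h import *
h=[.6056,.1818]; z=arm.current_eef_pos()[2]
z=.112
while z>.0925:
    z-=.0015; arm.move_l([*h,z],rate=.02); f=arm.current_ft_force(); p=arm.current_eef_pos()
    print(round(z,4),round(p[2],4),np.round(f,1),round(arm.current_t(),1))
    if z<.103 and f[2]>17 or f[2]>30: break
print(arm.current_gripper_width())
E
```

```text
0.1105 0.1107 [ 1.3 -0.5  1.8] 23.6
0.109 0.1088 [ 2.5 -0.8 -2.1] 23.8
0.1075 0.1072 [ 2.6  0.5 -5.1] 24.1
0.106 0.1054 [  4.4  -0.4 -11.9] 24.3
0.1045 0.104 [  2.9  -0.4 -14. ] 24.6
0.103 0.1031 [ 1.8 -1.3 -7.5] 24.8
0.1015 0.1019 [-1.1  0.3  3.2] 25.1
0.1 0.1003 [-1.4 -0.6  5.8] 25.3
0.0985 0.0991 [-1.8 -1.1 10.3] 25.6
0.097 0.0989 [-9.1 -2.5 28.3] 25.8
0.04310833872004443
```

Clicked through, then spring, then a hard stop at TCP 0.099. I'll ease slightly to a moderate push, check it is steady and hand in.

```bash
python3 - <<'E'
from h import *
arm.move_l([.6056,.1818,.0973],rate=.02)
for _ in range(3): arm.hold(.4); print(np.round(arm.current_ft_force(),1),arm.current_eef_pos())
t=arm.get_image("side"); print("yel",[(b[0],b[1].tolist()) for b in blobs(t,(24,120,100),(34,255,255),15)])
save(t,"s7.png",(200,80,360,220),4)
E
```

```text
[-7.3 -1.5 24.4] [0.60586302 0.18190079 0.09889828]
[-7.9 -0.9 25.3] [0.60584695 0.18194428 0.09889023]
[-8.3 -1.5 24.6] [0.6058489  0.1818935  0.09889083]
yel [(array([474.4, 140.4]), [446, 118, 56, 43, 526])]
```

View pics/s7.png

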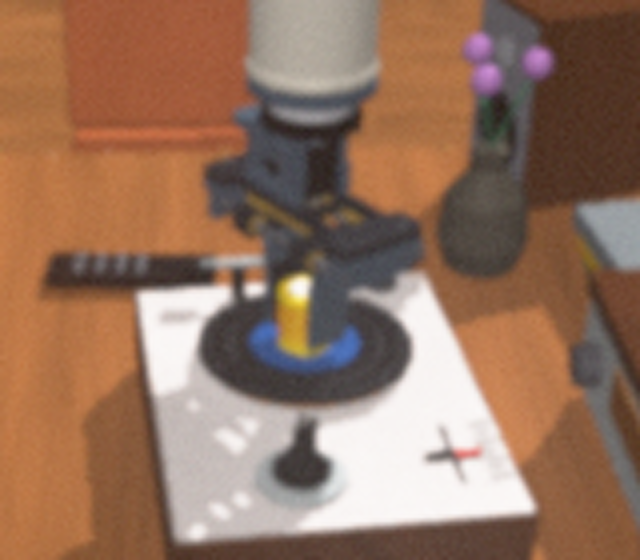

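The clamp (298,315) is seated down on the record, the pointer and mark meet at (453,455), and the push is steady at about 25 N against the hard stop.

```bash
python3 -c "
from plant import arm
print(arm.close_job(),arm.current_t())"
```

```text
the job is handed in; nothing more can be done
the job is handed in; nothing more can be done
```

The job is handed in: the pointer lines up with the red mark to about 0.2 mm, and the yellow clamp is clicked onto the hub and still held, pressing the record against its stop with about 25 N.

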